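Slide the ware bat out over the stand's edge

ROBOT

A 6-joint arm with a two-finger parallel gripper is mounted at the origin on the work surface. World frame = base frame: x ahead of the robot, y to its left, z up, the work surface at z = 0. Lengths are in mm, angles in degrees, forces in N, time in s.
With the tool pointing down it reaches from about 300 to 875 mm from the base axis. Payload 6.4 kg.
Tool frame: the origin (TCP) lies at the very end of the fingers, on their centre line; the grasp point (between the pads) lies 19 mm behind it (robot.tcp_to_grasp is the distance from the TCP to the grasp point, in mm); y points along the fingers, z is the direction in which the jaws open and shut, and the axes are right-handed (so a half turn about y gives the same grasp; the last joint's range is limited). The gripper opens to 85 mm and grips with 20 to 120 N. Pads are 22 mm wide; open, the fingers measure 114 mm over their backs; the gripper's body (76 mm by 85 mm) begins 54 mm behind the grasp point. The pads swing forward as they close: fully open they stand 13 mm farther back than shut.
Start: joints at [55.674, 10.359, 92.074, -0, 77.567, -11.82], TCP at [220.086, 531.228, 200.488] pointing down, gripper open.
Joint ranges: [-171.53, 171.53], [-51.25, 118.39], [17.06, 147.69], [-65.23, 245.23], [0, 150.52], [-178.68, 178.68]. Speed limits (degrees/s): [147.25, 147.25, 172.46, 180, 180, 180].

INTERFACE

Orientations are given as [roll, pitch, yaw] about the fixed x, y, z axes, in that order (R = Rz(yaw) Ry(pitch) Rx(roll)).
In Python, from rig import robot gives the robot as it stands.
- The arm moves only by the shell command python3 -m creep 'ROWS' [OPENING] [FORCE]. ROWS is JSON, a list of rows, each a list of 6 numbers: the shift along the tool's x, y, z in cm, then the turn, a rotation vector about the tool's x, y, z in degrees. A call has 1 to 5 rows; each row shifts and turns the commanded pose from where the row before left it, along the tool's axes as they then stand; what a row does not reach is not made up. A row lasts 1/10 s, in which the tool goes at most 50 mm and 8.59 degrees, less where a joint would pass 70% of its speed; a pose out of reach is approached as far as the arm can. A call is refused whole if a number of a shift passes 5 or a number of a turn 8.59, either way. A call with a gripper value outside its range is refused whole. OPENING is the opening, from 0 (shut) to 1 (fully open), set as the call begins (- or left out, the last holds). The fingers move at their own pace and stop on an object; FORCE is the grip in N (left out, the last holds). Time passes only in rows, so rows that do not move let the fingers close. It gives the time, the measured TCP pose, the force and the opening at its end, in the units of the state.
- robot.state(): the state, without advancing time (a new reading comes with each control period).
- robot.camera(name): name is "side" or "top"; returns the picture (400x640x3 uint8, red, green, blue); there is no depth.
- robot.calibration(name): a dict with "fov_y" (degrees; the focal length in pixels is half the picture's height over the tangent of half this angle, whatever the lens; pixels are square), "cx", "cy" (the principal point, pixels), "k1" (the pictures are not rectified: a ray, as slopes to the right and down, at radius r is drawn at 1 + k1 r^2 times it, then the intrinsics apply), "xyz" and "attitude" of the camera in the world. Camera axes: x right, y down, z forward; pixel columns grow to the right and rows downward; lengths in mm; the calibration is good to about 2 mm. A picture is of the moment at which its call begins. calibration takes no time and is no camera call.
- robot.close_job(): hands the job in, once; it reports no verdict.
The state is a dict: "clock": time; "q": joint angles; "joint_velocities": joint speeds; "joint_torque": joint torques, N m; "eef_pos": TCP position; "tcp_rot": TCP orientation; "contact_force": force on the tool from outside, world axes, zero at the start; "torque": the same for the moment, N m; "width": finger opening in mm.
Only numpy, scipy, OpenCV 4.12 (cv2) and the standard library are available. Lean on these libraries where they do the work, as an engineer would, in place of code of your own. Each camera call takes 0.05 s, during which the arm holds its last target.

TASK

Push the plywood bat, with the beaker standing on it, flat across the low grey stand away from the robot until the line scored across the bat lies right over the stand's far edge and the bat is square to that edge, so that 40 mm of it overhangs and a hand can get under it. Only slide the bat: do not lift or tip it, do not touch the beaker, which must stay standing on it, and leave the other pots and things where they are. Then move clear of everything.

Things in the scene. Friction and masses are not known exactly. Their poses are not given: they have to be found in the camera images.
- stand: Low fixed stand with a plain grey top board 280 mm (x) by 400 mm (y), top surface 60 mm above the bench; board 20 mm thick on two dark wooden runners. Origin: centre of its underside on the bench. Its x axis points away from the robot, square to its far edge; y runs along that edge, to the left.
- stand_edge (a point): Middle of the stand's far top edge, 140 mm along the stand's x from its centre, 60 mm above the bench; axes as the stand's.
- bat: Loose flat plywood bat lying on the stand, 160 mm (x) by 140 mm (y), 10 mm thick, about 0.35 kg. Origin: centre of its underside. Its x axis points to the end that is to overhang; y runs across it. Slides with ordinary dry friction (a few newtons).
- bat_line (a point): Middle of the dark line scored straight across the bat's upper face, parallel to its y, 40 mm from its far (+x) end and 40 mm from its centre.
- bat_rear (a point): Middle of the bat's near end face (the one toward the robot), half-way up its 10 mm thickness, 80 mm behind the bat's centre.
- beaker: Fired-clay beaker standing loose on the bat near its middle, 60 mm across the rim, 70 mm high, about 0.18 kg. Origin: centre of its foot. Not to be touched.
- cup_left: Cream cup standing on the stand to the left of the bat, 56 mm across, 60 mm high. Origin: centre of its foot. Leave alone.
- cup_right: Cream cup standing on the stand to the right of the bat, 56 mm across, 60 mm high. Origin: centre of its foot. Leave alone.
- vase_tall: Tapered clay vase on the bench to the right, 92 mm across the foot, 230 mm high. Origin: centre of its foot. Leave alone.
- vase_short: Tapered clay vase on the bench to the right, 92 mm across the foot, 180 mm high. Origin: centre of its foot. Leave alone.
- bowl: Slate-grey bowl on the bench to the left, 130 mm across, 55 mm high. Origin: centre of its foot. Leave alone.
- plug: Upright wooden cylinder on the bench to the left, 44 mm across, 45 mm high. Origin: centre of its underside. Leave alone.
Mind the look-alikes: they are no part of the job. Of the things like the bat, leave any that is green or turquoise; of the rest the larger one is meant.

How it is judged (in metres and radians):
At the end, for the whole second after the job is handed in: The scored line is within 8 mm of the stand's far edge (overhang 40 +- 8 mm), the bat is square to the edge within 0.12 rad (7 degrees), flat on the stand (tilt under 0.05 rad) without hanging over its sides, and at rest; the beaker stands upright on the bat, its foot wholly on it (x of bat_line in the frame of stand_edge between -0.008 and 0.008 m and y of bat_line in the frame of stand_edge between -0.13 and 0.13 m and z of bat_line in the frame of stand_edge between 0.006 and 0.014 m and angle between the x axis of bat and the x axis of stand, either way round below 0.12 rad and angle between bat's own z axis and vertical below 0.05 rad and linear speed of each of bat, beaker below 0.01 m/s and angle between beaker's own z axis and vertical below 0.1 rad and x of beaker in the frame of bat between -0.05 and 0.05 m and y of beaker in the frame of bat between -0.04 and 0.04 m and z of beaker in the frame of bat between 0.006 and 0.014 m); the robot touches nothing.
It fails at once if the bat was lifted off the stand (more than 6 mm) (z of bat_line in the frame of stand_edge above 0.016 m).
It fails at once if the bat was tipped (more than 0.12 rad) or fell off (angle between bat's own z axis and vertical above 0.12 rad or z of bat_line in the frame of stand_edge below 0 m).
It fails at once if the robot touched the beaker (contact force between any of the fingers, the arm and beaker above 0.3 N).
It fails at once if the beaker was lifted off the bat or tipped (z of beaker in the frame of bat above 0.018 m or angle between beaker's own z axis and vertical above 0.35 rad).
It fails at once if another pot or thing on the stand or bench was moved more than 15 mm (distance of any of cup_left, cup_right, vase_tall, vase_short, bowl, plug from where it was at the start of the episode above 0.015 m).
It also fails if it takes over 40 s, if anything falls off the work surface, if the arm or the gripper's body presses on something with over 40 N, if the wrist force passes 120 N, or if a joint passes its speed limit or range.

## Working session

There is one attempt and no reset: what is moved stays moved. The work goes in short steps, Python scripts to look and compute and a shell command to move; the robot and the scene stay as the last step left them, time stands still between calls to the robot, and variables do not carry over. Pictures are saved under pics/ and viewed, and the job is handed in when it is done.

```bash
mkdir -p pics; ls
python3 - <<'E'
from rig import robot
import cv2
print(robot.state())
for n in("side","top"):
    print(n,robot.calibration(n))
    cv2.imwrite(f"pics/{n}0.png",robot.camera(n)[:,:,::-1])
E
```

```text
pics
{'clock': 0.0, 'q': array([ 5.56761152e+01,  1.04003567e+01,  9.21306974e+01,  1.37784995e-03,
        7.75669072e+01, -1.18203314e+01]), 'joint_velocities': array([-0.04477362,  0.09092574, -0.1376639 , -0.02173909, -0.00903723,
        0.04118799]), 'joint_torque': array([ 3.23386485e-04, -4.44894111e+01, -3.51322746e+01, -4.52356689e-04,
        9.14621574e-03, -1.07409292e-05]), 'eef_pos': array([219.71518537, 530.72999677, 199.60735883]), 'tcp_rot': array([-9.00956085e+01,  2.13832247e-02, -2.25038691e+01]), 'contact_force': array([-0.03097128, -0.52503593,  0.67576885]), 'torque': array([-0.04048856, -0.02157455,  0.03342619]), 'width': 85.63185691023494}
side {'fov_y': 56.14124228330101, 'cx': 324.0863814036843, 'cy': 198.28927596584904, 'k1': 0.018629425373628432, 'xyz': array([  32.18629026, -835.36123614,  729.76770325]), 'attitude': array([-124.42437059,   -0.86230963,  -28.77383706])}
top {'fov_y': 51.851191350358064, 'cx': 324.1189102854338, 'cy': 203.38126280665313, 'k1': 0.028785125575012827, 'xyz': array([ 285.63972478,    7.39743089, 1202.02547803]), 'attitude': array([-170.17970346,   -0.78911923,  -89.30496259])}
```

View pics/side0.png

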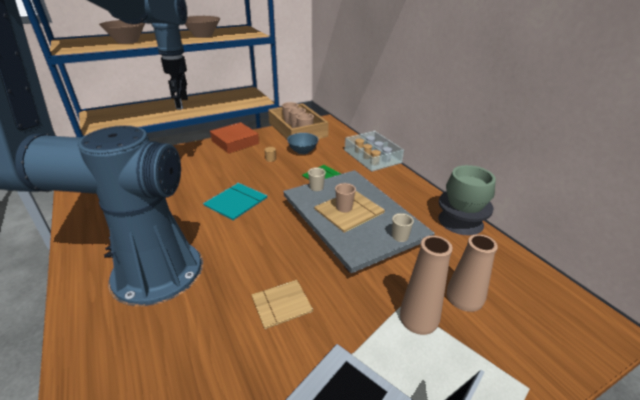

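View pics/top0.png

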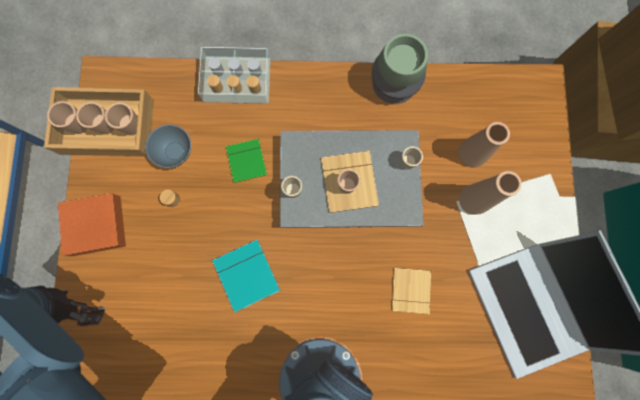

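The side and top views agree. The stand spans about (280–422, 130–227) in the top view. The bat on it is at about (350,181) and slightly turned, with the beaker at (348,181), cup_left at (291,186) and cup_right at (412,156). I'll zoom in to measure.

```bash
cat > h.py <<'E'
import numpy as np, cv2
from scipy.spatial.transform import Rotation as R
from rig import robot
def K(n):
    c=robot.calibration(n); f=200/np.tan(np.radians(c['fov_y']/2))
    M=np.array([[f,0,c['cx']],[0,f,c['cy']],[0,0,1]]); d=np.array([c['k1'],0,0,0,0.])
    return M,d,R.from_euler('xyz',c['attitude'],degrees=True).as_matrix(),np.array(c['xyz'])
def at(n,px,z):
    M,d,Rm,t=K(n)
    u=cv2.undistortPoints(np.array(px,float).reshape(-1,1,2),M,d).reshape(-1,2)
    v=np.c_[u,np.ones(len(u))]@Rm.T
    return t+v*((z-t[2])/v[:,2])[:,None]
def proj(n,P):
    M,d,Rm,t=K(n)
    return cv2.projectPoints((np.array(P,float).reshape(-1,3)-t)@Rm,np.zeros(3),np.zeros(3),M,d)[0].reshape(-1,2)
E
python3 - <<'E'
import cv2
a=cv2.imread('pics/top0.png')[120:240,270:430]; cv2.imwrite('pics/t0z.png',cv2.resize(a,None,fx=5,fy=5,interpolation=cv2.INTER_CUBIC))
a=cv2.imread('pics/side0.png')[160:280,275:435]; cv2.imwrite('pics/s0z.png',cv2.resize(a,None,fx=5,fy=5,interpolation=cv2.INTER_CUBIC))
E
```

```text
(no output)
```

View pics/t0z.png

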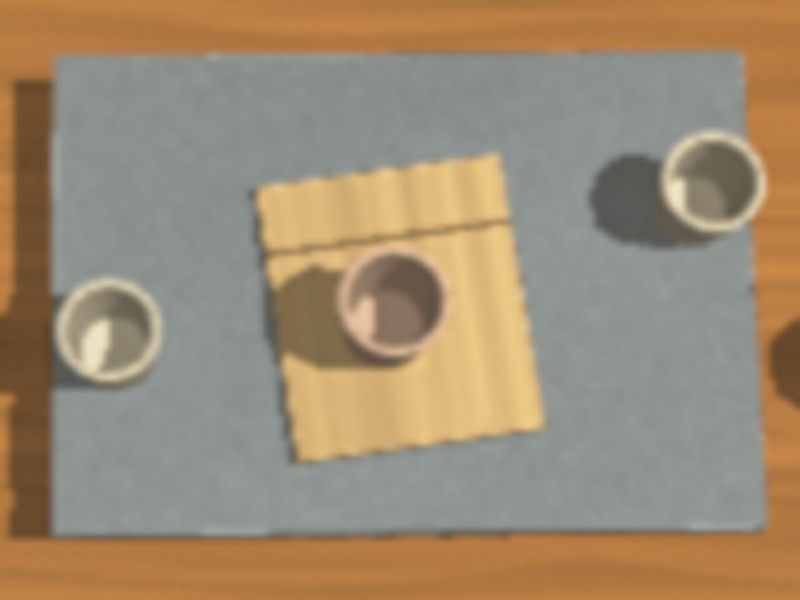

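View pics/s0z.png

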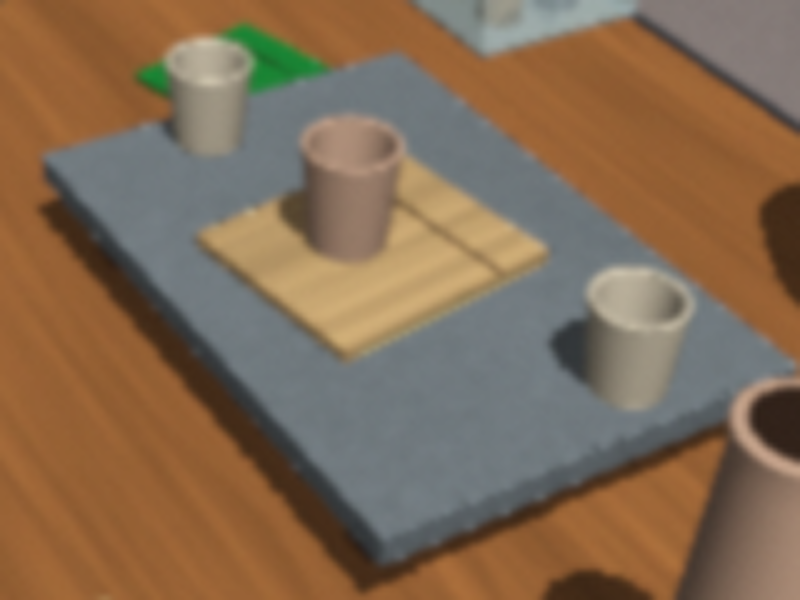

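Corners in the zoomed top crop:
- **Stand:** (55,57), (742,53), (765,530), (52,535)
- **Bat:** (256,188), (499,154), (545,429), (295,463)
- **Line:** (265,250) to (510,220)

In the side crop:
- **Stand:** (45,158), (398,53), (797,365), (385,552)
- **Bat:** (200,238), (545,250), (347,352)

Run:
```python
from h import *
np.set_printoptions(precision=1,suppress=True)
def o(p,off): return (np.array(p,float)+.5)/5-.5+np.array(off)
T=[270,120];S=[275,160]
def ang(v): return np.degrees(np.arctan2(v[1],v[0]))
st=at('top',o([(55,57),(742,53),(765,530),(52,535)],T),60)
ba=at('top',o([(256,188),(499,154),(545,429),(295,463)],T),70)
li=at('top',o([(265,250),(510,220)],T),70)
for q in(st,ba):
    print(q[:,:2].tolist(),'sides',[round(float(np.linalg.norm(q[i]-q[i-1])),1) for i in range(4)],'c',q.mean(0),'yaw',ang(q[0]-q[3]),ang(q[1]-q[2]), 'yaw from far/near', ang(q[0]-q[1])-90,ang(q[3]-q[2])-90)
print('line',li)
ss=at('side',o([(45,158),(398,53),(797,365),(385,552)],S),60); print('side stand NL FL FR NR\n',ss[:,:2],ss.mean(0))
print('side bat NL,FR,NR\n',at('side',o([(200,238),(545,250),(347,352)],S),70)[:,:2])
print('beaker rim',at('top',o([(394,302)],T),140),'foot side',at('side',o([(350,245)],S),70))
print('cups',at('top',o([(108,332),(714,182)],T),120))
```

```text
[[694.5358083366411, 122.75912639643688], [703.5317078866815, -276.43491124291853], [424.4722840775355, -282.0268745489032], [416.11304073432655, 116.13371695738473]] sides [278.5, 399.3, 279.1, 398.2] c [559.7 -79.9  60. ] yaw 1.3631657127776236 1.1479742128900556 yaw from far/near 1.290950777807339 1.2027283026068574
[[615.0514912542844, 5.2498366965629], [637.3459371787476, -133.3857868064654], [478.26639942759573, -158.11048657043375], [457.05818508978575, -18.588194548059803]] sides [159.8, 140.4, 161.0, 141.1] c [546.9 -76.2  70. ] yaw 8.580070455152974 8.834427376504204 yaw from far/near 9.135704162467405 8.64313410237449
line [[ 578.8   -0.3   70. ]
 [ 598.5 -139.4   70. ]]
side stand NL FL FR NR
 [[ 414.7  112.7]
 [ 691.5  121.8]
 [ 702.9 -274.9]
 [ 420.9 -289.9]] [557.5 -82.6  60. ]
side bat NL,FR,NR
 [[ 456.2  -24.6]
 [ 633.5 -131. ]
 [ 478.4 -158.1]]
beaker rim [[533.4 -68.5 140. ]] foot side [[532.6 -72.5  70. ]]
cups [[ 519.2   83.7  120. ]
 [ 607.7 -244.4  120. ]]
```

Both cameras agree within a few mm:
- **Stand:** centre (559.7, -79.9), yaw 1.25°
- **Bat:** centre (547, -76), yaw about 8.8°, so it needs about 113 mm of travel and a -7.5° turn

The plan is to push the rear face with both open fingertips, jaws parallel to the stand edge, so the bat squares itself. I'll lean the tool back about 20° to keep the body clear of the beaker.

```bash
python3 -m creep '[[0,0,0,0,-7.9,0],[0,0,0,0,-7.9,0],[0,0,0,0,-7.9,0],[0,0,0,0,0,0]]' 1
python3 - <<'E'
from h import *
s=robot.state();Rm=R.from_euler('xyz',s['tcp_rot'],degrees=True).as_matrix()
print(s['clock'],(Rm.T@(np.array([400,-86,200])-s['eef_pos'])).round(1))
E
```

```text
clock: 0.5
eef_pos: [219.9, 530.9, 200.0]
tcp_rot: [-90.0, 0.0, 1.3]
contact_force: [-0.6, -1.1, 0.3]
width: 85.1
0.5 [ 1.665e+02  4.000e-01 -6.207e+02]
```

```bash
python3 -m creep '[[1,0,-4,0,0,0],[1,0,-4,0,0,0],[1,0,-4,0,0,0],[1,0,-4,0,0,0],[1,0,-4,0,0,0]]'
python3 -m creep '[[1,0,-4,0,0,0],[1,0,-4,0,0,0],[1,0,-4,0,0,0],[1,0,-4,0,0,0],[1,0,-4,0,0,0]]'
python3 -m creep '[[1.3,0,-4,0,0,0],[1.3,0,-4,0,0,0],[1.3,0,-4,0,0,0],[1.3,0,-4,0,0,0],[1.4,0,-4,0,0,0]]'
python3 -m creep '[[0,0,-2,0,0,-6.7],[0,0,0,0,0,-6.7],[0,0,0,0,0,-6.6],[0,0,0,0,0,0],[0,0,0,0,0,0]]'
python3 - <<'E'
from h import *
s=robot.state();print(s['eef_pos'],s['tcp_rot'],s['q'],s['contact_force'],s['clock'])
for n in("side","top"): cv2.imwrite(f"pics/{n}1.png",robot.camera(n)[:,:,::-1])
E
```

```text
clock: 1.0
eef_pos: [274.2, 330.8, 200.3]
tcp_rot: [-90.0, 0.0, 1.0]
contact_force: [1.0, 0.5, 0.7]
width: 85.2
clock: 1.5
eef_pos: [328.4, 131.9, 200.6]
tcp_rot: [-90.0, -0.0, 1.0]
contact_force: [0.3, -0.4, -0.6]
width: 85.4
clock: 2.0
eef_pos: [398.7, -67.0, 200.6]
tcp_rot: [-90.0, -0.0, 0.9]
contact_force: [0.6, 0.3, 0.3]
width: 85.5
clock: 2.5
eef_pos: [398.8, -85.9, 201.0]
tcp_rot: [-90.0, -20.0, 1.0]
contact_force: [-1.0, -0.7, 0.4]
width: 85.1
[398.78738557 -85.89476653 201.04445752] [-90.02371871 -19.96534088   0.95308368] [ -41.1527406   -31.53828592  129.63896645   14.33360886   67.4483136
 -135.93915398] [-1.04938288 -0.71665748  0.38471115] 2.5
```

View pics/side1.png

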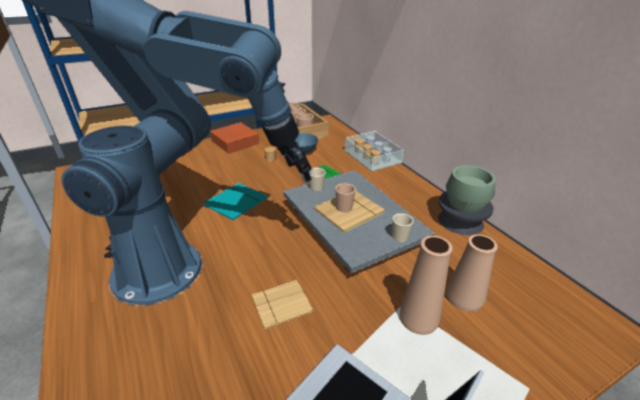

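View pics/top1.png

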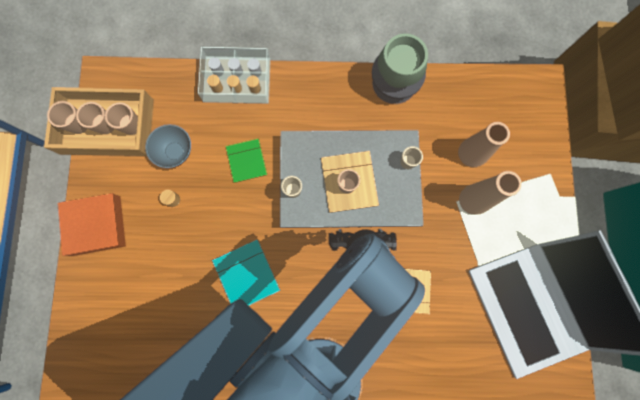

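The arm is behind the stand, with the fingers at top (362,240). The bat is unchanged. Next I'll check where the open fingertips are relative to the TCP.

Run:
```python
from h import *
s=robot.state();Rm=R.from_euler('xyz',s['tcp_rot'],degrees=True).as_matrix()
def tp(x,y,z): return s['eef_pos']+Rm@np.array([x,y,z],float)
for n,o in(("side",(255,90)),("top",(290,170))):
    a=cv2.imread(f'pics/{n}1.png')[o[1]:o[1]+110,o[0]:o[0]+150]; a=cv2.resize(a,None,fx=5,fy=5,interpolation=cv2.INTER_CUBIC)
    for y,c in((0,(0,0,255)),(-13,(0,255,0))):
        for z in(-50,50):
            for x in (-11,11):
                p=(proj(n,[tp(x,y,z)])[0]-o+.5)*5-.5; cv2.circle(a,tuple(int(v) for v in p),3,c,-1)
    cv2.imwrite(f'pics/{n}1z.png',a)
```

```text
(no output)
```

View pics/side1z.png

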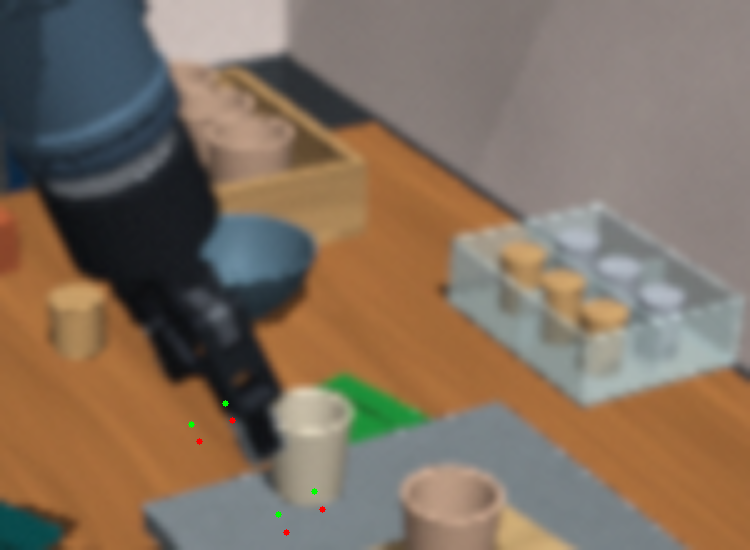

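View pics/top1z.png

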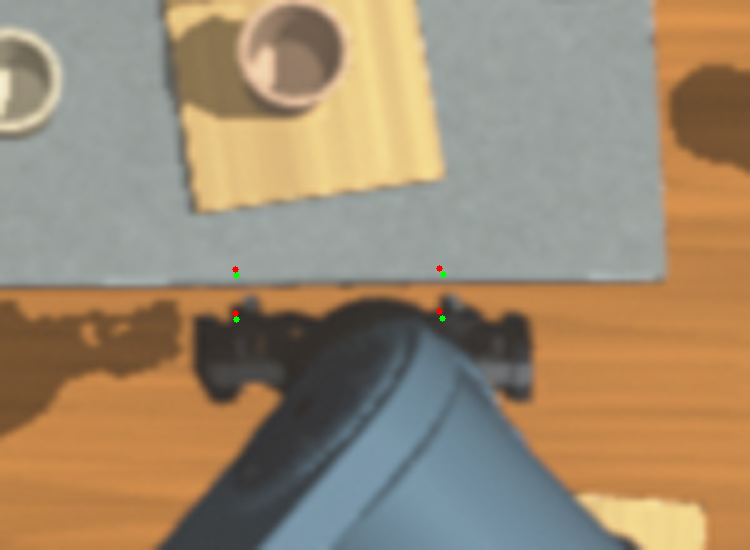

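The tips look higher than the projected TCP. I'll check this against the start pictures, where the TCP was (220,531,200).

Run:
```python
from h import *
P0=np.array([219.7,530.7,199.6]);R0=R.from_euler('xyz',[-90.1,0,-22.5],degrees=True).as_matrix()
s=robot.state();P1=s['eef_pos'];R1=R.from_euler('xyz',s['tcp_rot'],degrees=True).as_matrix()
rows=[]
for n,k,P,Rm,o in(("side",0,P0,R0,(130,40)),("top",0,P0,R0,(20,260)),("side",1,P1,R1,(255,110)),("top",1,P1,R1,(310,195))):
    a=cv2.imread(f'pics/{n}{k}.png')[o[1]:o[1]+75,o[0]:o[0]+100]; a=cv2.resize(a,None,fx=4,fy=4,interpolation=cv2.INTER_CUBIC)
    a=cv2.convertScaleAbs(a,alpha=1.8,beta=20)
    for y,c in((0,(0,0,255)),(-40,(0,255,0))):
        for z in(-50,50):
            for x in (-11,11):
                p=(proj(n,[P+Rm@np.array([x,y,z])])[0]-o+.5)*4-.5; cv2.circle(a,tuple(int(v) for v in p),2,c,-1)
    rows.append(a)
cv2.imwrite('pics/cmp.png',np.vstack([np.hstack(rows[:2]),np.hstack(rows[2:])]))
```

```text
(no output)
```

View pics/cmp.png

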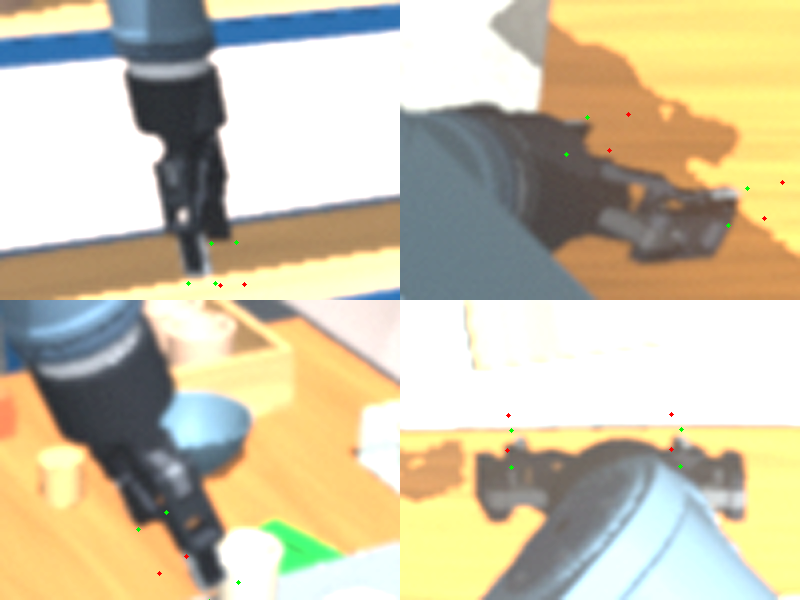

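In both poses and both views, the open tips sit about 35–40 mm behind the reported TCP along the tool, against the 13 mm stated. I won't assume either figure. I'll descend part way, look again, then feel for the stand.

```bash
python3 -m creep '[[0.1,2.7,0,0,0,0],[0.1,2.7,0,0,0,0],[0.1,2.7,0,0,0,0],[0.1,2.7,0,0,0,0],[0,0,0,0,0,0]]'
python3 - <<'E'
from h import *
s=robot.state();P=s['eef_pos'];Rm=R.from_euler('xyz',s['tcp_rot'],degrees=True).as_matrix();print(P,s['contact_force'],s['clock'])
rows=[]
for n,o in(("side",(260,130)),("top",(310,170))):
    im=robot.camera(n)[:,:,::-1]; cv2.imwrite(f'pics/{n}2.png',im)
    a=cv2.resize(im[o[1]:o[1]+75,o[0]:o[0]+100],None,fx=8,fy=8,interpolation=cv2.INTER_CUBIC)
    a=cv2.convertScaleAbs(a,alpha=1.4,beta=20)
    for y,c in((0,(0,0,255)),(-20,(255,0,0)),(-40,(0,255,0))):
        for z in(-50,50):
            for x in (-11,11):
                p=(proj(n,[P+Rm@np.array([x,y,z])])[0]-o+.5)*8-.5; cv2.circle(a,tuple(int(v) for v in p),3,c,-1)
    cv2.imwrite(f'pics/{n}2z.png',a)
E
```

```text
clock: 3.1
eef_pos: [438.8, -82.1, 96.9]
tcp_rot: [-89.7, -19.6, 1.2]
contact_force: [0.1, 0.8, -0.1]
width: 85.2
[438.8025426  -82.1265273   96.86007326] [ 0.13214988  0.84368388 -0.05492191] 3.1
```

View pics/side2z.png

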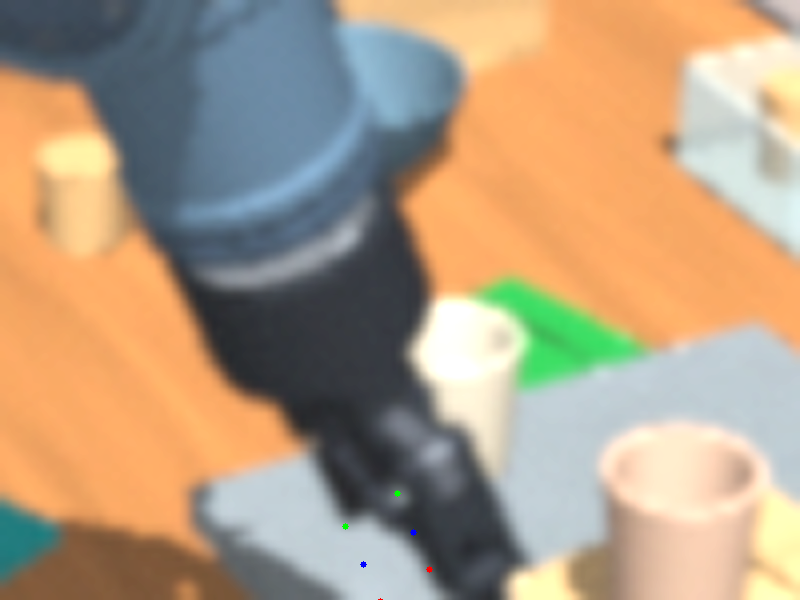

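View pics/top2z.png

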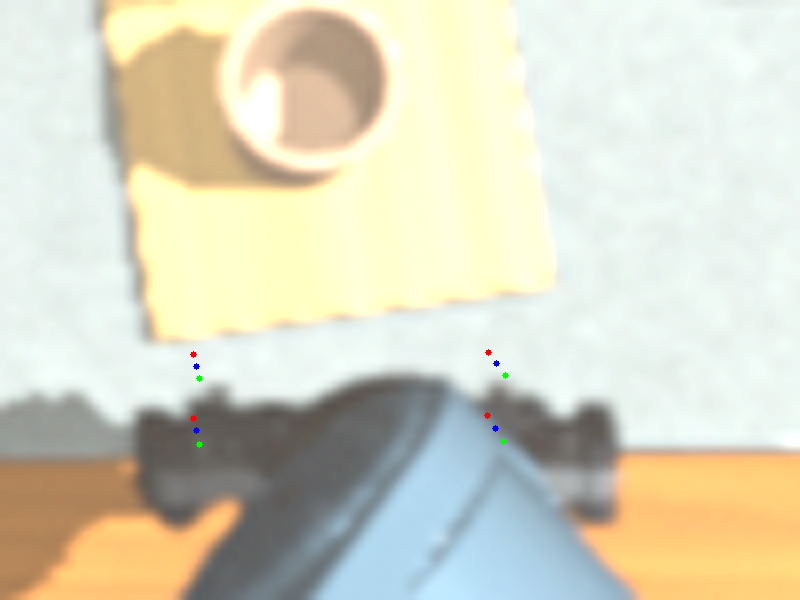

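Run:
```python
from h import *
s=robot.state();P=s['eef_pos'];Rm=R.from_euler('xyz',s['tcp_rot'],degrees=True).as_matrix()
o=(280,170);n='side';a=cv2.resize(cv2.imread('pics/side2.png')[170:230,280:360],None,fx=10,fy=10,interpolation=cv2.INTER_CUBIC)
a=cv2.convertScaleAbs(a,alpha=1.6,beta=30)
for y,c in((0,(0,0,255)),(-20,(255,0,0)),(-40,(0,255,0))):
    for z in(-50,50):
        for x in (-11,11):
            p=(proj(n,[P+Rm@np.array([x,y,z])])[0]-o+.5)*10-.5; cv2.circle(a,tuple(int(v) for v in p),4,c,-1 if z>0 else 1)
cv2.imwrite('pics/side2y.png',a)
```

```text
(no output)
```

View pics/side2y.png

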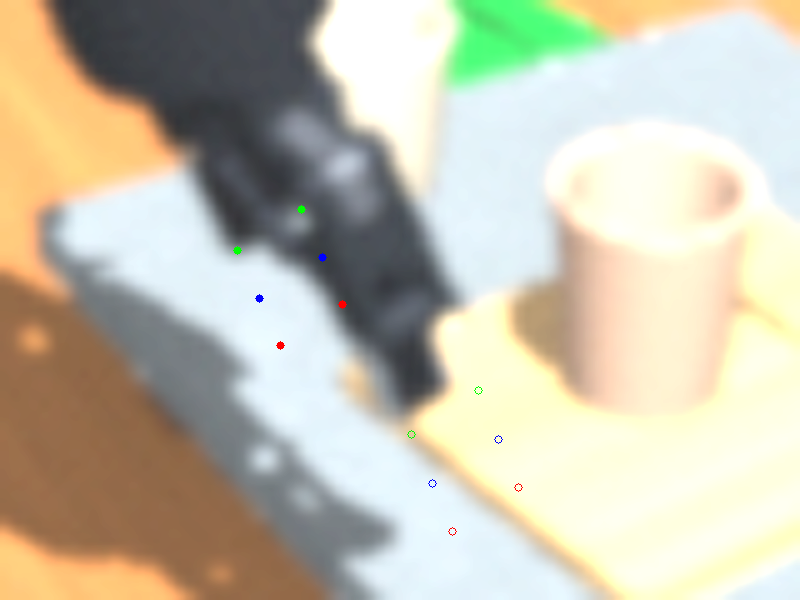

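The near finger's tip really does appear about 40 mm behind the TCP, at roughly z=134. I'll go straight down in steps and watch the force.

```bash
python3 -m creep '[[-0.6,1.7,0,0,0,0],[-0.6,1.7,0,0,0,0],[0,0,0,0,0,0],[0,0,0,0,0,0]]'
python3 -m creep '[[-0.1,0.28,0,0,0,0],[0,0,0,0,0,0]]'
python3 -m creep '[[-0.1,0.28,0,0,0,0],[0,0,0,0,0,0]]'
python3 - <<'E'
from h import *
s=robot.state();P=s['eef_pos'];Rm=R.from_euler('xyz',s['tcp_rot'],degrees=True).as_matrix();print(P,s['contact_force'],s['clock'])
n='side'; im=robot.camera(n)[:,:,::-1]; cv2.imwrite(f'pics/{n}3.png',im)
o=(280,170);a=cv2.resize(im[170:230,280:360],None,fx=10,fy=10,interpolation=cv2.INTER_CUBIC)
a=cv2.convertScaleAbs(a,alpha=1.6,beta=30)
for y,c in((0,(0,0,255)),(-20,(255,0,0)),(-40,(0,255,0))):
    for z in(-45,45):
        for x in (-11,11):
            p=(proj(n,[P+Rm@np.array([x,y,z])])[0]-o+.5)*10-.5; cv2.circle(a,tuple(int(v) for v in p),4,c,-1 if z>0 else 1)
cv2.imwrite('pics/side3y.png',a)
E
```

```text
clock: 3.6
eef_pos: [440.8, -84.7, 65.7]
tcp_rot: [-90.0, -20.1, 1.2]
contact_force: [-0.9, -0.5, 0.9]
width: 85.7
clock: 3.8
eef_pos: [440.7, -84.8, 62.3]
tcp_rot: [-90.1, -20.1, 1.2]
contact_force: [0.6, 0.5, 0.8]
width: 85.3
clock: 4.0
eef_pos: [440.0, -84.3, 58.4]
tcp_rot: [-90.0, -20.0, 1.2]
contact_force: [-0.2, -1.1, -0.7]
width: 85.4
[440.03575608 -84.3241534   58.38133151] [-0.18897942 -1.06080934 -0.65532176] 4.0
```

View pics/side3y.png

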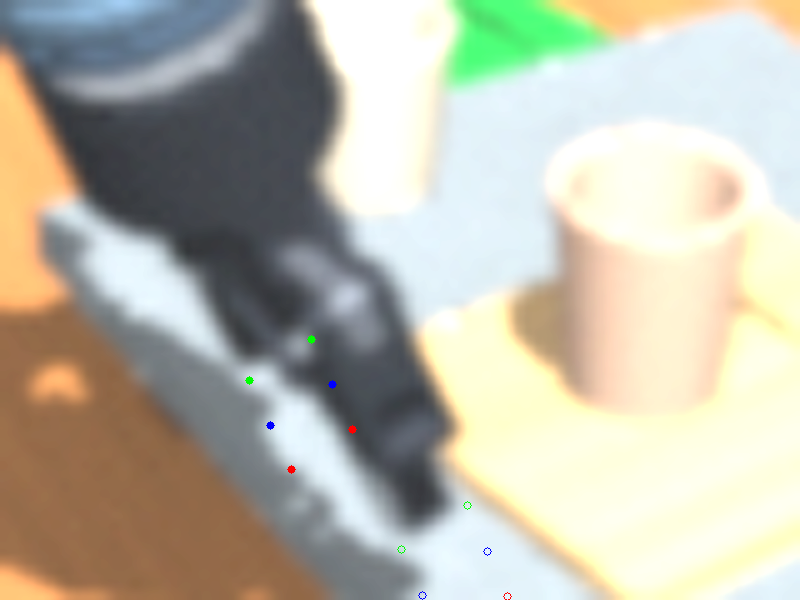

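At TCP z=58 there is no contact, and the tip still appears well above the stand. I'll continue down in careful steps.

```bash
python3 -m creep '[[-0.3,0.94,0,0,0,0],[-0.3,0.94,0,0,0,0],[0,0,0,0,0,0],[0,0,0,0,0,0]]'
for i in 1; do python3 -m creep '[[-0.1,0.28,0,0,0,0],[0,0,0,0,0,0]]'; done
python3 -m creep '[[-0.1,0.28,0,0,0,0],[0,0,0,0,0,0]]'
python3 - <<'E'
from h import *
s=robot.state();P=s['eef_pos'];Rm=R.from_euler('xyz',s['tcp_rot'],degrees=True).as_matrix();print(P,s['contact_force'],s['clock'])
n='side'; im=robot.camera(n)[:,:,::-1]; cv2.imwrite(f'pics/{n}4.png',im)
o=(280,180);a=cv2.resize(im[180:240,280:360],None,fx=10,fy=10,interpolation=cv2.INTER_CUBIC)
a=cv2.convertScaleAbs(a,alpha=1.6,beta=30)
for y,c in((-40,(0,255,0)),):
    for z in(-45,45):
        for x in (-11,11):
            p=(proj(n,[P+Rm@np.array([x,y,z])])[0]-o+.5)*10-.5; cv2.circle(a,tuple(int(v) for v in p),4,c,-1 if z>0 else 1)
cv2.imwrite('pics/side4y.png',a)
E
```

```text
clock: 4.45
eef_pos: [440.3, -83.9, 37.8]
tcp_rot: [-89.9, -19.9, 1.2]
contact_force: [-0.4, -0.0, -0.5]
width: 85.4
clock: 4.65
eef_pos: [440.8, -84.2, 35.5]
tcp_rot: [-90.0, -20.0, 1.2]
contact_force: [0.6, 0.3, -1.2]
width: 85.5
clock: 4.85
eef_pos: [440.8, -84.2, 32.5]
tcp_rot: [-90.0, -20.0, 1.2]
contact_force: [0.2, -0.0, 0.2]
width: 85.4
[440.76005756 -84.22896713  32.50064853] [ 0.20460331 -0.01581194  0.24455243] 4.85
```

View pics/side4y.png

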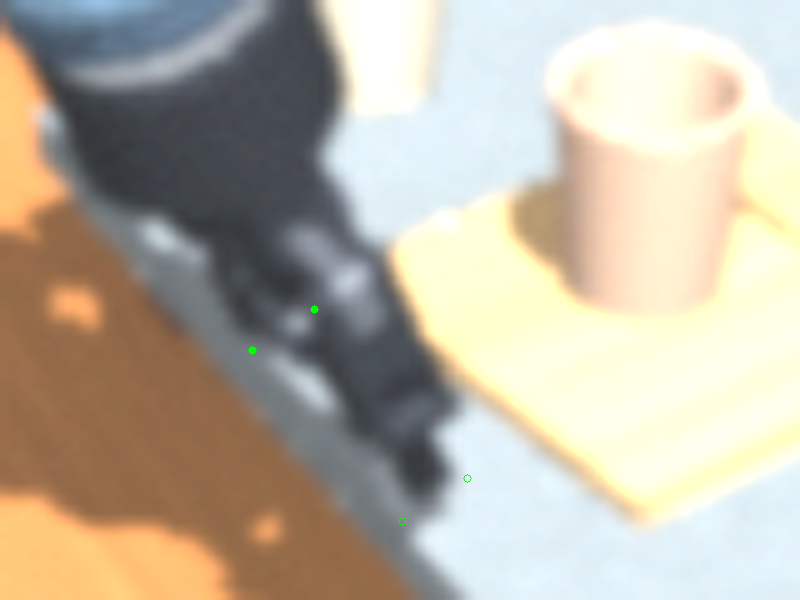

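Still no contact at TCP z=32.5. I'll move forward 8 mm so the tips are fully over the board, then probe down.

```bash
python3 -m creep '[[0.75,0.27,0,0,0,0],[0,0,0,0,0,0],[0,0,0,0,0,0]]'
python3 -m creep '[[-0.07,0.19,0,0,0,0],[0,0,0,0,0,0]]'
python3 -m creep '[[-0.07,0.19,0,0,0,0],[0,0,0,0,0,0]]'
python3 -m creep '[[-0.07,0.19,0,0,0,0],[0,0,0,0,0,0]]'
python3 - <<'E'
from h import *
s=robot.state();P=s['eef_pos'];Rm=R.from_euler('xyz',s['tcp_rot'],degrees=True).as_matrix();print(P,s['contact_force'],s['clock'])
n='side'; im=robot.camera(n)[:,:,::-1]; cv2.imwrite(f'pics/{n}5.png',im)
o=(280,180);a=cv2.resize(im[180:240,280:360],None,fx=10,fy=10,interpolation=cv2.INTER_CUBIC)
a=cv2.convertScaleAbs(a,alpha=1.6,beta=30)
cv2.imwrite('pics/side5y.png',a)
E
```

```text
clock: 5.2
eef_pos: [449.2, -84.1, 32.9]
tcp_rot: [-90.0, -20.0, 1.2]
contact_force: [-0.2, 0.1, -0.6]
width: 85.4
clock: 5.4
eef_pos: [448.5, -83.9, 30.4]
tcp_rot: [-90.0, -20.0, 1.2]
contact_force: [0.5, 0.4, 0.2]
width: 85.5
clock: 5.6
eef_pos: [448.6, -84.0, 28.4]
tcp_rot: [-90.0, -20.0, 1.2]
contact_force: [0.8, 0.1, -0.0]
width: 85.3
clock: 5.8
eef_pos: [448.6, -84.0, 26.4]
tcp_rot: [-90.0, -20.0, 1.2]
contact_force: [0.3, -1.0, 0.4]
width: 85.2
[448.61893609 -84.02164132  26.37445782] [ 0.26937199 -0.9857386   0.37241058] 5.8
```

View pics/side5y.png

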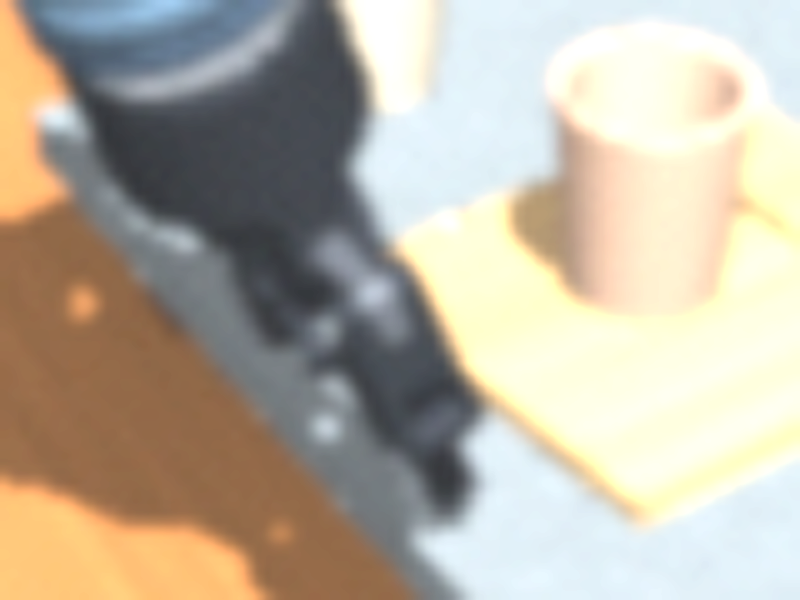

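```bash
python3 -m creep '[[-0.07,0.19,0,0,0,0],[0,0,0,0,0,0]]'|sed -n '2p;4p'
python3 -m creep '[[-0.07,0.19,0,0,0,0],[0,0,0,0,0,0]]'|sed -n '2p;4p'
```

```text
eef_pos: [448.7, -84.1, 24.4]
contact_force: [0.1, -0.6, 0.6]
eef_pos: [448.6, -84.0, 22.4]
contact_force: [-0.4, 0.6, 0.1]
```

```bash
python3 -m creep '[[-0.07,0.19,0,0,0,0],[0,0,0,0,0,0]]'|sed -n '2p;4p'
```

```text
eef_pos: [449.1, -84.2, 21.0]
contact_force: [-6.2, 0.9, 10.7]
```

The fingers touch the board at TCP z≈21.7, so the open tips are about 40 mm behind the TCP, as the pictures showed. A 20° lean would put the finger's front lower corner near the bat's top edge. I'll back off and reduce the lean to 10°, which still clears the beaker, then re-probe.

```bash
python3 -m creep '[[-0.43,-0.58,0,0,0,0],[0,0,0,0,0,5],[0,0,0,0,0,5],[0,0,0,0,0,0],[0,0,0,0,0,0]]'
python3 -m creep '[[-0.03,0.2,0,0,0,0],[0,0,0,0,0,0]]'|sed -n '2p;4p'
python3 -m creep '[[-0.03,0.2,0,0,0,0],[0,0,0,0,0,0]]'|sed -n '2p;4p'
```

```text
clock: 6.95
eef_pos: [442.7, -83.7, 24.3]
tcp_rot: [-90.0, -10.1, 1.3]
contact_force: [0.1, 0.3, 0.3]
width: 85.2
eef_pos: [441.5, -83.7, 21.7]
contact_force: [0.4, 0.6, 0.2]
eef_pos: [442.3, -84.1, 20.1]
contact_force: [-0.9, 1.1, 0.6]
```

```bash
python3 -m creep '[[-0.03,0.15,0,0,0,0],[0,0,0,0,0,0]]'|sed -n '2p;4p'
```

```text
eef_pos: [442.7, -84.2, 18.8]
contact_force: [0.7, -0.4, -0.4]
```

```bash
python3 -m creep '[[-0.03,0.15,0,0,0,0],[0,0,0,0,0,0]]'|sed -n '2p;4p'
```

```text
eef_pos: [443.1, -84.4, 17.8]
contact_force: [-3.4, 0.6, 6.6]
```

Contact is now at TCP z≈18.2. I'll raise 2.5 mm and start pushing, slowly.

```bash
python3 -m creep '[[0.04,-0.27,0,0,0,0],[0,0,0,0,0,0]]'
python3 -m creep '[[0.39,0.07,0,0,0,0],[0.39,0.07,0,0,0,0],[0.39,0.07,0,0,0,0],[0.39,0.07,0,0,0,0],[0.39,0.07,0,0,0,0]]'|sed -n '2,4p'
python3 -m creep '[[0.39,0.07,0,0,0,0],[0.39,0.07,0,0,0,0],[0.39,0.07,0,0,0,0],[0.39,0.07,0,0,0,0],[0.39,0.07,0,0,0,0]]'|sed -n '2,4p'
python3 - <<'E'
from h import *
for n,o in(("side",(280,160)),("top",(280,120))):
    im=robot.camera(n)[:,:,::-1]; cv2.imwrite(f'pics/{n}6.png',im)
    cv2.imwrite(f'pics/{n}6z.png',cv2.resize(im[o[1]:o[1]+110,o[0]:o[0]+150],None,fx=5,fy=5,interpolation=cv2.INTER_CUBIC))
E
```

```text
clock: 7.95
eef_pos: [443.0, -84.4, 20.5]
tcp_rot: [-90.0, -10.0, 1.2]
contact_force: [0.5, -0.0, 0.4]
width: 85.8
eef_pos: [461.9, -83.3, 19.6]
tcp_rot: [-89.9, -9.9, 1.2]
contact_force: [-4.6, 1.0, 2.2]
eef_pos: [482.6, -83.4, 19.9]
tcp_rot: [-90.0, -10.0, 1.2]
contact_force: [-2.2, 0.2, -1.3]
```

View pics/side6z.png

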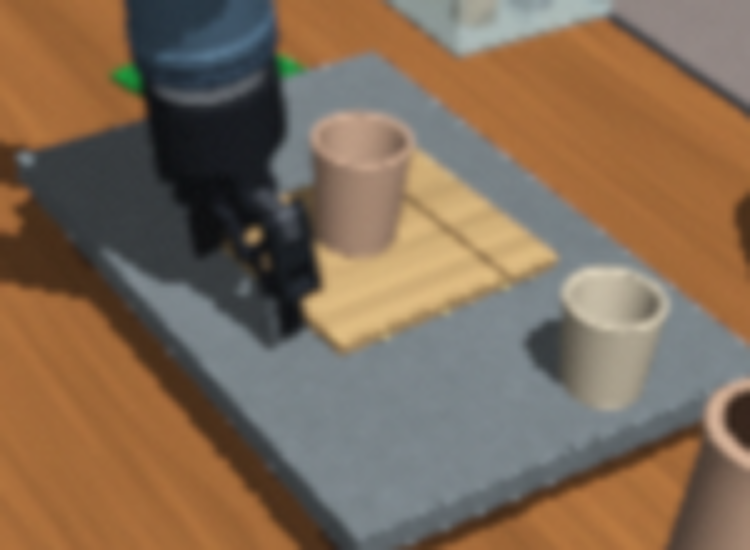

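View pics/top6z.png

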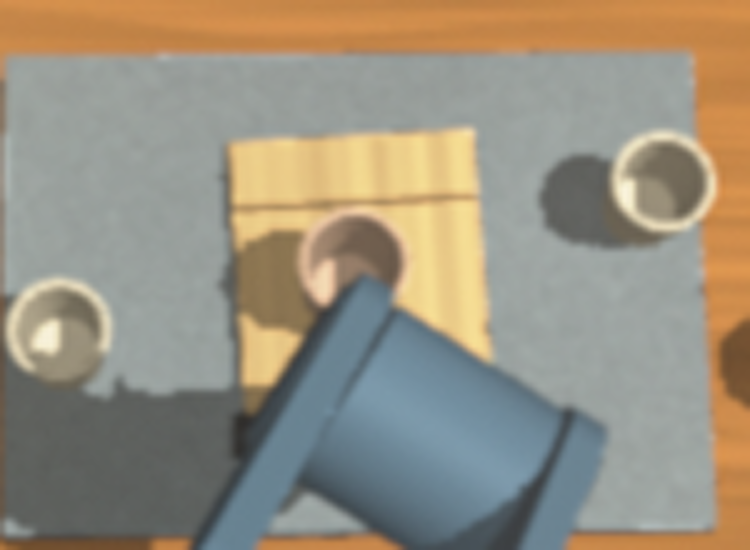

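The bat is sliding flat and nearly square: the far end runs from (230,143) to (474,129) and the line from (235,209) to (478,195). The body is clear of the beaker. I'll measure and continue.

```bash
cat > m.py <<'E'
from h import *
def meas(far,line,o,sc=5):
    f=lambda p:(np.array(p,float)+.5)/sc-.5+np.array(o)
    c,s=np.cos(np.radians(1.25)),np.sin(np.radians(1.25)); Q=np.array([[c,s],[-s,c]])
    for nm,p in(('far',far),('line',line)):
        w=at('top',f(p),70)[:,:2]; q=(w-[559.7,-79.9])@Q.T
        d=q[0]-q[1]; print(nm,'mid rel edge',(q.mean(0)-[140,0]).round(1),'len',np.linalg.norm(d).round(1),'yaw',np.degrees(np.arctan2(-d[0],d[1])).round(2))
E
python3 - <<'E'
from m import *
meas([(230,143),(474,129)],[(235,209),(478,195)],(280,120))
print(robot.state()['eef_pos'],robot.state()['contact_force'])
E
```

```text
far mid rel edge [-52.5   0. ] len 140.1 yaw 3.07
line mid rel edge [-91.6  -1.7] len 138.8 yaw 3.05
[483.25511108 -83.72438543  20.28149636] [-0.06619672 -0.10700483 -0.8077921 ]
```

```bash
python3 -m creep '[[0.39,0.07,0,0,0,0],[0.39,0.07,0,0,0,0],[0.39,0.07,0,0,0,0],[0.39,0.07,0,0,0,0],[0.39,0.07,0,0,0,0]]'|sed -n '2,4p'
python3 -m creep '[[0.39,0.07,0,0,0,0],[0.39,0.07,0,0,0,0],[0.39,0.07,0,0,0,0],[0.39,0.07,0,0,0,0],[0.39,0.07,0,0,0,0]]'|sed -n '2,4p'
python3 -m creep '[[0.39,0.07,0,0,0,0],[0.39,0.07,0,0,0,0],[0.39,0.07,0,0,0,0],[0.39,0.07,0,0,0,0],[0.39,0.07,0,0,0,0]]'|sed -n '2,4p'
python3 - <<'E'
from h import *
for n,o in(("side",(280,160)),("top",(280,100))):
    im=robot.camera(n)[:,:,::-1]; cv2.imwrite(f'pics/{n}7.png',im)
    cv2.imwrite(f'pics/{n}7z.png',cv2.resize(im[o[1]:o[1]+110,o[0]:o[0]+150],None,fx=5,fy=5,interpolation=cv2.INTER_CUBIC))
E
```

```text
eef_pos: [502.6, -83.2, 20.1]
tcp_rot: [-90.0, -10.0, 1.2]
contact_force: [-4.5, -0.3, 2.1]
eef_pos: [522.3, -82.6, 20.0]
tcp_rot: [-90.0, -10.0, 1.2]
contact_force: [-4.0, 0.6, 2.8]
eef_pos: [542.1, -82.2, 20.0]
tcp_rot: [-90.0, -10.0, 1.2]
contact_force: [-5.7, 0.1, 3.4]
```

View pics/side7z.png

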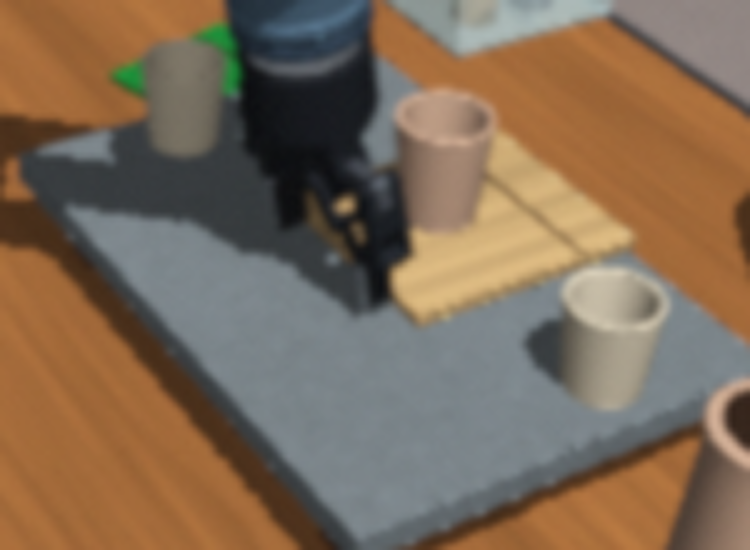

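View pics/top7z.png

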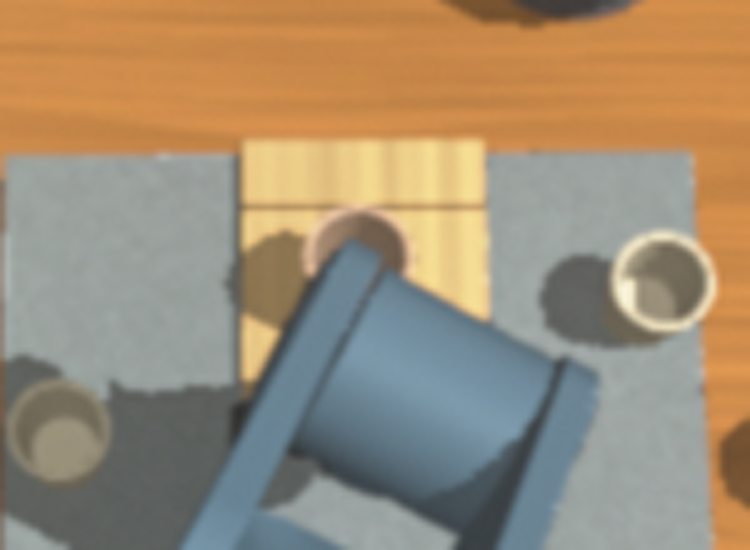

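The bat is square now. The far end is at (243,141)–(485,140) and the line at (241,208)–(487,208).

Run:
```python
from m import *
meas([(243,141),(485,140)],[(241,208),(487,208)],(280,100))
print('stand edge re-read',at('top',[[(5+.5)/5-.5+280,(156+.5)/5-.5+100],[(692+.5)/5-.5+280,(152+.5)/5-.5+100]],60))
print(robot.state()['eef_pos'],robot.state()['contact_force'])
```

```text
far mid rel edge [ 4.6 -8. ] len 139.7 yaw -0.06
line mid rel edge [-35.9  -7.1] len 141.2 yaw -0.33
stand edge re-read [[ 695.14120018  122.77675145   60.        ]
 [ 704.14021515 -276.44987417   60.        ]]
[542.76718472 -82.33392698  20.0745147 ] [-0.89419551 -0.47430184 -0.55954817]
```

The line is 35.7 mm short of the edge. I'll push 30 mm more, then recheck.

```bash
python3 -m creep '[[0.39,0.07,0,0,0,0],[0.39,0.07,0,0,0,0],[0.39,0.07,0,0,0,0],[0.39,0.07,0,0,0,0],[0.39,0.07,0,0,0,0]]'|sed -n '2,4p'
python3 -m creep '[[0.39,0.07,0,0,0,0],[0.39,0.07,0,0,0,0],[0.2,0.035,0,0,0,0],[0,0,0,0,0,0]]'|sed -n '2,4p'
python3 - <<'E'
from h import *
print(robot.state()['eef_pos'])
for n,o in(("side",(300,150)),("top",(280,100))):
    im=robot.camera(n)[:,:,::-1]; cv2.imwrite(f'pics/{n}8.png',im)
    cv2.imwrite(f'pics/{n}8z.png',cv2.resize(im[o[1]:o[1]+110,o[0]:o[0]+150],None,fx=5,fy=5,interpolation=cv2.INTER_CUBIC))
E
```

```text
eef_pos: [561.5, -81.7, 19.8]
tcp_rot: [-90.0, -10.0, 1.2]
contact_force: [-5.0, 0.4, 3.7]
eef_pos: [571.9, -81.6, 19.9]
tcp_rot: [-90.0, -10.0, 1.2]
contact_force: [-2.8, -0.0, 1.1]
[571.86967248 -81.61353411  19.85695311]
```

View pics/side8z.png

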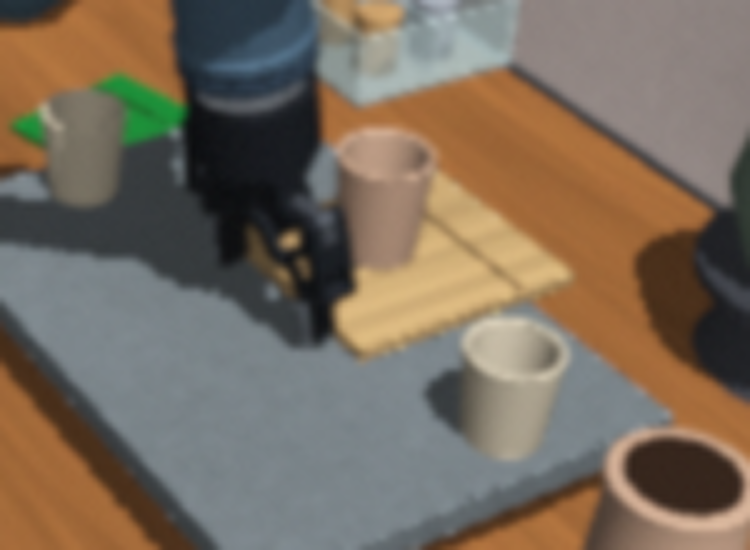

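View pics/top8z.png

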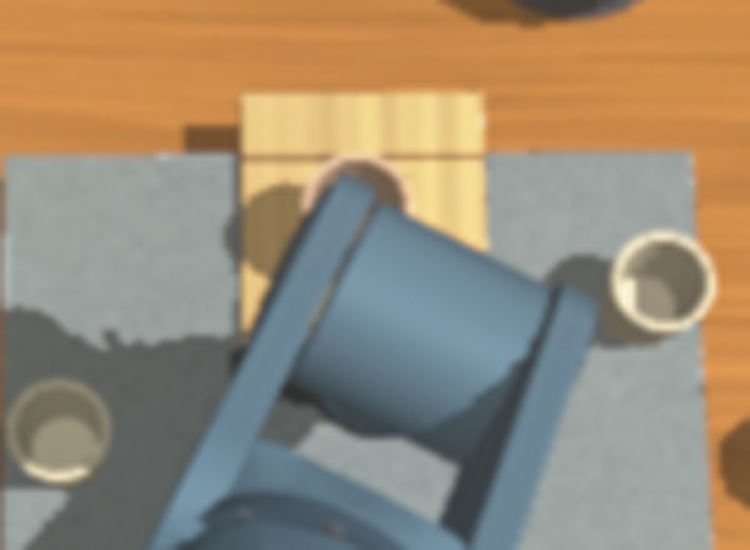

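Run:
```python
from m import *
meas([(242,94),(484,93)],[(240,157),(487,157)],(280,100))
# side view check: line right end, bat FR corner
f=lambda p:(np.array(p,float)+.5)/5-.5+np.array([300,150])
w=at('side',f([(522,288),(572,276),(432,215)]),70)[:,:2]; c,s=np.cos(np.radians(1.25)),np.sin(np.radians(1.25))
print(((w-[559.7,-79.9])@np.array([[c,s],[-s,c]]).T-[140,0]).round(1))
w=at('side',f([(670,415)]),60)[:,:2];print('stand FR corner side',w)
```

```text
far mid rel edge [33.1 -8. ] len 140.2 yaw -0.04
line mid rel edge [-5.3 -7.5] len 142.4 yaw -0.31
[[ -5.6 -72.6]
 [ 29.5 -77.6]
 [ -3.9  17.5]]
stand FR corner side [[ 701.89637685 -274.41685394]]
```

The line is about 5.5–6 mm short (line reads -5.3, far end -6.9, side view about -5). I'll push another 5.5 mm.

```bash
python3 -m creep '[[0.27,0.05,0,0,0,0],[0.27,0.045,0,0,0,0],[0,0,0,0,0,0],[0,0,0,0,0,0]]'|sed -n '2,4p'
python3 -m creep '[[-0.39,-0.07,0,0,0,0],[-1,-0.17,0,0,0,0],[-1.5,-0.26,0,0,0,0],[-1.5,-0.26,0,0,0,0],[0,0,0,0,0,0]]'|sed -n '2,4p'
python3 - <<'E'
from h import *
for n,o in(("side",(300,150)),("top",(280,100))):
    im=robot.camera(n)[:,:,::-1]; cv2.imwrite(f'pics/{n}9.png',im)
    cv2.imwrite(f'pics/{n}9z.png',cv2.resize(im[o[1]:o[1]+110,o[0]:o[0]+150],None,fx=5,fy=5,interpolation=cv2.INTER_CUBIC))
E
```

```text
eef_pos: [577.2, -81.5, 19.8]
tcp_rot: [-90.0, -10.0, 1.2]
contact_force: [-2.8, 0.4, 0.7]
eef_pos: [530.2, -81.9, 19.1]
tcp_rot: [-90.0, -9.9, 1.2]
contact_force: [0.8, -0.3, -1.2]
```

View pics/side9z.png

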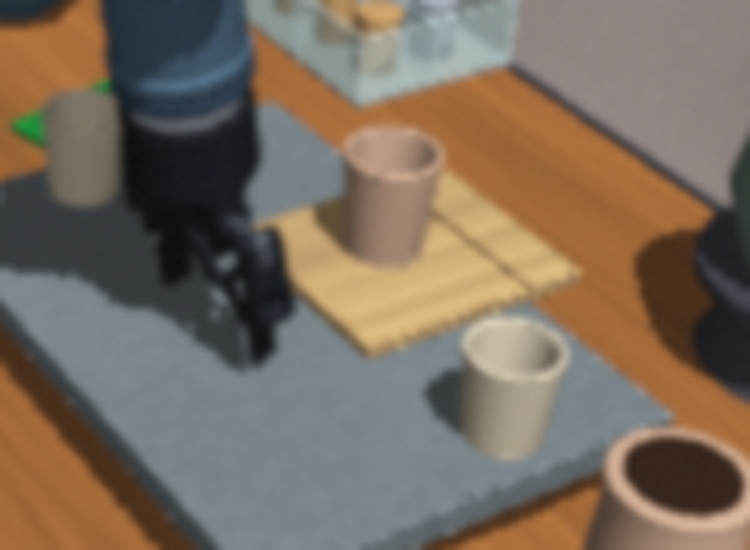

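View pics/top9z.png

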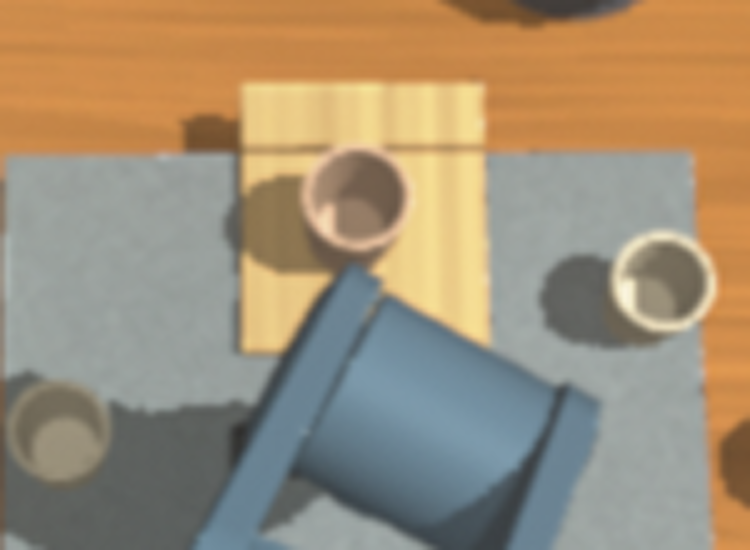

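Far end at (241,84)–(484,83), line at (240,149)–(487,149), near end at y≈353. The beaker is upright at (357,200). I'll retract up and away and check without the arm in the way.

```bash
python3 -m creep '[[-1.5,-2,0,0,0,0],[-2,-3,0,0,0,0],[-2,-3.5,0,0,0,0],[-1.5,-3.5,0,0,0,0],[-1,-3.5,0,0,0,0]]'
python3 -m creep '[[0,0,3,0,0,0],[0,0,4,0,0,0],[0,0,4,0,0,0],[0,0,4,0,0,0],[0,0,3,0,0,0]]'
python3 -m creep '[[0,0,4,0,0,0],[0,0,4,0,0,0],[0,0,4,0,0,0],[0,0,2,0,0,0],[0,0,0,0,0,0]]'
python3 - <<'E'
from m import *
print(robot.state()['contact_force'],robot.state()['clock'])
for n,o in(("side",(300,150)),("top",(280,100))):
    im=robot.camera(n)[:,:,::-1]; cv2.imwrite(f'pics/{n}10.png',im)
    cv2.imwrite(f'pics/{n}10z.png',cv2.resize(im[o[1]:o[1]+110,o[0]:o[0]+150],None,fx=5,fy=5,interpolation=cv2.INTER_CUBIC))
meas([(241,84),(484,83)],[(240,149),(487,149)],(280,100))
E
```

```text
clock: 13.15
eef_pos: [426.1, -84.6, 159.8]
tcp_rot: [-90.0, -10.0, 1.2]
contact_force: [-0.1, -0.9, 1.0]
width: 85.2
clock: 13.65
eef_pos: [423.6, 97.5, 159.3]
tcp_rot: [-90.0, -10.1, 1.2]
contact_force: [1.5, 0.2, 0.2]
width: 85.1
clock: 14.15
eef_pos: [420.4, 238.0, 158.9]
tcp_rot: [-89.9, -10.1, 1.4]
contact_force: [0.3, -1.3, -0.8]
width: 85.3
[ 0.26646105 -1.25233713 -0.81635283] 14.15
far mid rel edge [39.2 -7.8] len 140.9 yaw -0.04
line mid rel edge [-0.5 -7.6] len 142.5 yaw -0.31
```

View pics/top10.png

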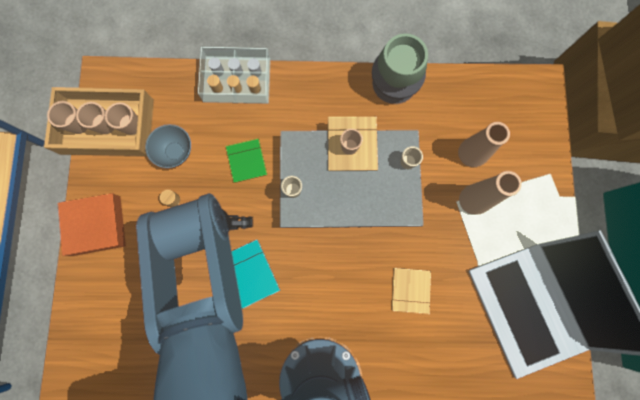

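View pics/top10z.png

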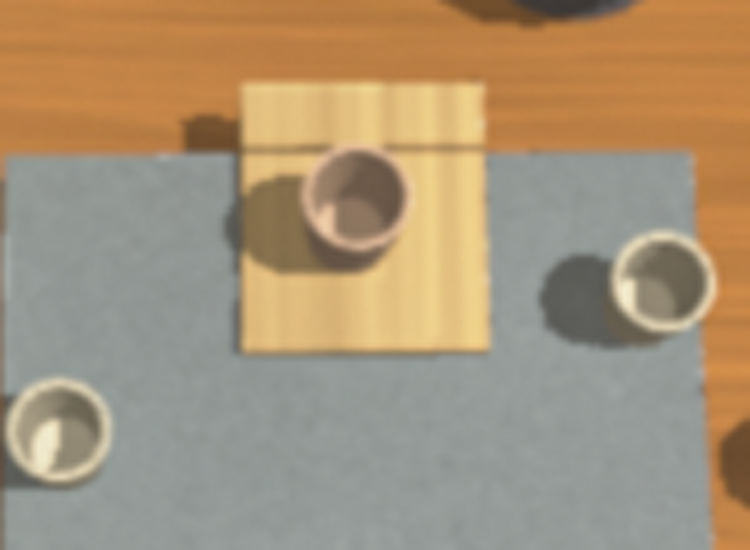

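View pics/side10z.png

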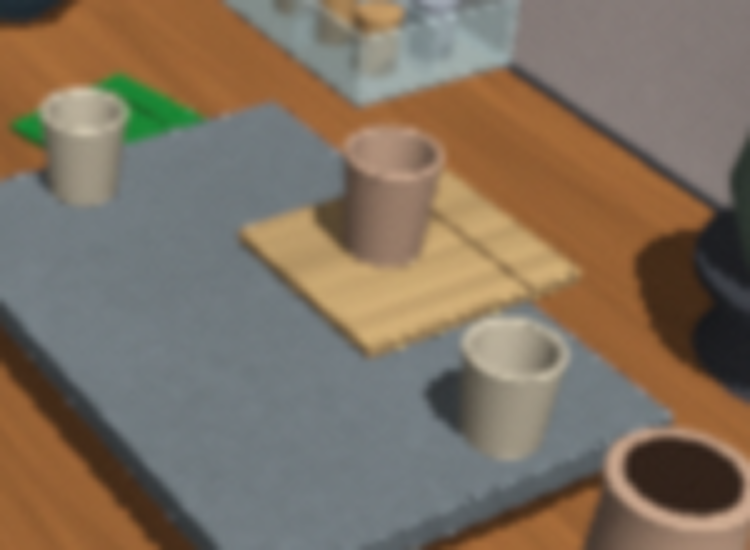

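The arm is clear. The bat is square, the beaker is upright, and the other things are in place. One last check of the near end and the beaker, then I'll hand in.

Run:
```python
from m import *
f=lambda p,o=(280,100):(np.array(p,float)+.5)/5-.5+np.array(o)
c,s=np.cos(np.radians(1.25)),np.sin(np.radians(1.25));Q=np.array([[c,s],[-s,c]])
rel=lambda w:((w[:,:2]-[559.7,-79.9])@Q.T-[140,0]).round(1)
print('near end (want -120)',rel(at('top',f([(241,353),(490,352)]),70)))
print('beaker rim (bat centre -40,-8)',rel(at('top',f([(357,199)]),140)))
print('side line R end, FR',rel(at('side',f([(537,294),(581,272)],(300,150)),70)))
print('cups',at('top',f([(58,431),(663,282)]),120))
print(np.abs(robot.state()['joint_velocities']).max()); robot.close_job()
```

```text
near end (want -120) [[-121.    64.4]
 [-121.3  -76.8]]
beaker rim (bat centre -40,-8) [[-54.1   2.8]]
side line R end, FR [[ -1.7 -81.8]
 [ 37.2 -77. ]]
cups [[ 519.74892704   83.75464723  120.        ]
 [ 607.73792821 -243.86110547  120.        ]]
1.8278773150881873
the job is handed in; nothing more can be done
```

I pushed the bat about 113 mm across the stand with both open fingertips on its rear face. That squared it from about 7.5° off. I then backed the arm away, clear of everything, and handed the job in at about 14 s.

**Line and overhang:** in the top view the line is 0.5 mm short of the stand's far edge, and the far end overhangs by 39.2 mm. The near end implies the line is about 1.2 mm short. The side view reads 1.7 mm short at the line's right end and 37.2 mm overhang at the far right corner. All are within the 8 mm allowed.

**Bat angle:** square within about 0.3°. It looks flat in both views.

**Beaker:** it is upright, about 14 mm behind the bat's centre and 11 mm to the left of it. The arm looked clear of it in every picture.

**Other things:** the two cups are within 1 mm of where they started. The vases, bowl and plug look unmoved in the pictures, though I did not measure them. I felt for the board twice with the fingertips, at about 11 N and 7 N of upward force. Pushing took about 3–6 N.

**What disagreed:** with the gripper open, the fingertips were about 40 mm behind the reported TCP, not the 13 mm stated. The pictures and the touch on the board both showed this, so I set the finger height by touch.

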